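Lock the rotating make-up organiser with its cam lever

TASK

Lock the loose make-up organiser on its base with the cam lever on its hub: with the lever open, screw the round nut under it to where the lever just begins to bite as it stands straight up, then flip the lever fully over until it lies flat on the other side. Feel for the bite: too loose and the organiser will not hold, too tight and the acrylic cracks; do not force the nut round while the lever is clamping. Leave the organiser facing as it is and the toiletries undisturbed, and let go.

Things in the scene. Friction and masses are not known exactly. Their poses are not given: they have to be found in the camera images.
- lever_pin (a point): fixed point at the middle of the cam lever's cross pin, on the vertical axis of the organiser's hub, 139 mm above the slab. Its z axis is up, its x axis is level and points the way the OPEN lever points, its y axis lies along the pin. The closed lever points along -x and just below level
- lever_grip (a point): centre of the small black barrel grip at the end of the lever, 78 mm from the pin; it swings with the lever, over the top, in the vertical x-z plane of lever_pin. The barrel is 18 mm across and 18 mm long (along y of lever_pin) and revolves freely on its own cross pin, so fingers pinching its two flat ends need not turn with the lever. The arm is a round rod 10 mm thick; held level, the lever weighs 0.4 N at the grip
- lever (a joint): lever angle, rad: 0 = open, level along +x of lever_pin; 1.57 = straight up; 3.14 = level along -x, dead centre; 3.22 = its stop, closed. Push needed at the barrel grip: under 1 N until the cam bites, then growing, about 2.5 N in the first 10 degrees past a bite at the upright, 7 to 8 N at 2.4 rad when the nut is right; then it fades to nothing at dead centre, past which it stays shut
- cam: steel roller of the lever's head, 30 mm across, 20 mm wide, centred 5 mm off the pin; it bears on the nut and rolls with little friction. Past the bite it presses by 5 mm x (cos(bite angle) - cos(lever angle)) against about 46 N per mm: the push at the grip is force x 5 mm x sin(lever angle) / 78 mm, and the lock force when closed about 230 N x (1 + cos(bite angle)). Origin: its centre
- nut_mid (a point): fixed point on the hub axis at mid height of the adjusting nut, 114 mm above the slab (the nut stands up to 2.5 mm lower or higher); axes as lever_pin. The nut is black, knurled and round, 50 mm across, 16 mm high, under the cam; the steel flange and acrylic tube below it are 48 mm across or less, so nothing is wider than the nut down to the compartment walls at 74 mm. With the lever open the nut can be gripped from above across y of nut_mid, or up to 0.7 rad either way
- nut (a joint): turn of the nut, rad, growing anticlockwise seen from above, which screws it up towards the cam (6 mm a turn): the lever bites earlier and locks harder. It tells only how far the nut has turned: the right value differs each time with the seat below. It starts too loose by about a fifteenth to half a turn. It takes about 0.3 N m and stays where it is left
- carousel_rim (a point): point on the rim of the clear acrylic carousel, 128 mm from the hub axis, 74 mm above the slab, on the open lever's side. The carousel is 260 mm across, its compartment walls reach 74 mm above the slab, its floor lies at 24 mm; it turns easily on its base until it is locked
- polish: glass nail polish bottle, 33 mm across, 68 mm tall, standing in a compartment; origin at the centre of its underside
- brush: black plastic make-up brush, 26 mm across, 104 mm tall, standing in a compartment; origin at the centre of its underside
- lipstick: dark lipstick tube, 21 mm across, 70 mm tall, standing in a compartment; origin at the centre of its underside
- cream_jar: low glass cream jar, 44 mm across, 34 mm tall, in the compartment under the open lever; origin at the centre of its underside
- curler: steel lash curler lying flat, 105 x 46 mm, 10 mm thick, in the wide compartment on the lever's closed side; origin at the centre of its underside
- toothbrush_cup: white ceramic cup, 78 mm across, 105 mm tall, with two toothbrushes standing to 190 mm; origin at the centre of its underside
- soap_dispenser: white ceramic soap dispenser with a steel pump, 68 mm across, 165 mm tall; origin at the centre of its underside
- perfume: square glass perfume bottle with a black cap, 28 x 52 mm, 102 mm tall; origin at the centre of its underside
Mind the look-alikes: they are no part of the job. Of the things shaped like the cream_jar, the glass one is meant.

How it is judged (in metres and radians):
At the end, for the whole second after the job is handed in: the lever lies closed (joint above 3.1 rad) and at rest; the cam presses on the nut with 205 to 268 N (the lever bites at the upright, from about 10 degrees before to 6 degrees past it); the carousel's rim is within 20 mm of where it was, every toiletry within 25 mm and upright (curler flat) (value of joint lever above 3.1 rad and contact force between cam and anything else between 205 and 268 N and velocity of joint lever below 0.05 rad/s and distance of carousel_rim from where it was at the start of the episode below 0.02 m and distance of each of polish, brush, lipstick, cream_jar, curler, toothbrush_cup, soap_dispenser, perfume from where it was at the start of the episode below 0.025 m and angle between each of polish, brush, lipstick, cream_jar, curler, toothbrush_cup, soap_dispenser, perfume's own z axis and vertical below 0.4 rad); the robot touches nothing.
It fails at once if the hub is clamped so hard that the acrylic cracks (cam on nut over 300 N) (contact force between cam and anything else above 300 N).
It fails at once if the nut is forced round while the lever is clamping it (turning with more than 60 N between cam and nut) (contact force between cam and anything else above 60 N and (velocity of joint nut above 0.6 rad/s or velocity of joint nut below -0.6 rad/s)).
It fails at once if the carousel is turned by more than about 15 degrees (distance of carousel_rim from where it was at the start of the episode above 0.035 m).
It fails at once if a toiletry is knocked over or shoved more than 40 mm (distance of any of polish, brush, lipstick, cream_jar, curler, toothbrush_cup, soap_dispenser, perfume from where it was at the start of the episode above 0.04 m or angle between any of polish, brush, lipstick, cream_jar, curler, toothbrush_cup, soap_dispenser, perfume's own z axis and vertical above 0.6 rad).
It also fails if it takes over 72 s, if anything falls off the work surface, if the arm or the gripper's body presses on something with over 40 N, if the wrist force passes 120 N, or if a joint passes its speed limit or range.

ROBOT

A 6-joint arm with a two-finger parallel gripper is mounted at the origin on the work surface. World frame = base frame: x ahead of the robot, y to its left, z up, the work surface at z = 0. Lengths are in mm, angles in rad, forces in N, time in s.
With the tool pointing down it reaches from about 350 to 975 mm from the base axis. Payload 7.1 kg.
Tool frame: the origin (TCP) lies on the front face of the gripper's body, between the roots of the fingers; the fingertips stand 80 mm ahead of it and the grasp point (between the pads) lies 61 mm ahead of it; z points along the fingers, y is the line along which they close (so a half turn about z gives the same grasp; the last joint's range is limited). The gripper opens to 88 mm and grips with 3 to 60 N. Pads are 20 mm wide; open, the fingers measure 115 mm over their backs; the gripper's body (75 mm by 178 mm) begins 61 mm behind the grasp point.
Start: joints at [1.086, 0.423, 1.63, -0, 1.089, -0.019], TCP at [280.679, 558.413, 302.675] pointing down, gripper open.
Joint ranges: [-3, 3], [-0.9, 2.11], [0.09, 2.58], [-1.31, 4.45], [0.11, 2.69], [-2.54, 2.54]. Speed limits (rad/s): [2.39, 2.39, 3.01, 3.14, 3.14, 3.14].

INTERFACE

Orientations are given as a rotation vector (axis times angle).
In Python, from workcell import readout, vision, close_job gives the robot as it stands.
- The arm moves only by the tool servo_tool, never from a script. Its argument "plan" is a list that holds one entry, the list of rows, each a list of 7 numbers: the gripper command: -1 is fully open, 1 is shut, values between are in proportion, then the shift along the world's x, y, z in units of 40 mm (1.0 is 40 mm), then the turn, a rotation vector about the world's x, y, z in units of 5 degrees (1.0 is 5 degrees). A call has 1 to 5 rows; each row shifts and turns the commanded pose from where the row before left it; what a row does not reach is not made up. A row lasts 1/12 s, in which the tool goes at most 41.7 mm and 7.16 degrees, less where a joint would pass 70% of its speed; a pose out of reach is approached as far as the arm can. A call is refused whole if a number of a shift passes 1 or a number of a turn 1, either way. A call with a gripper value outside its range is refused whole. The fingers move at their own pace and stop on an object; the grip force is fixed at half the most. Time passes only in rows, so rows that do not move let the fingers close. It gives the time, the measured TCP pose, the force, the opening and the grip force at its end, in the units of the state.
- readout.get_obs(): the state, without advancing time (a new reading comes with each control period).
- vision.get_image(name): name is "side" or "top" or "wrist"; returns the picture (400x640x3 uint8, red, green, blue); there is no depth.
- vision.camera_params(name): a dict with "fx", "fy", "cx", "cy" (pixels), "rvec" (rotation vector, rad) and "tvec" (3), from world to camera coordinates, as OpenCV has them; the wrist camera has in their place "hand_eye" (4x4, takes a point from camera to tool coordinates, whose origin is the TCP and whose axes are the flange's). Camera axes: x right, y down, z forward; pixel columns grow to the right and rows downward; lengths in mm; the calibration is good to about 2 mm. A picture is of the moment at which its call begins: read the wrist's pose just before it. camera_params takes no time and is no camera call.
- close_job(): hands the job in; it is judged then, once.
The state is a dict: "t": time; "qpos": joint angles; "qvel": joint speeds; "joint_torque": joint torques, N m; "ee_pos": TCP position; "orientation": TCP orientation; "ft_force": force on the tool from outside, world axes, zero at the start; "moment": the same for the moment, N m; "width": finger opening in mm; "grasp_force": force on a finger pad.
Only numpy, scipy, OpenCV 4.12 (cv2) and the standard library are available. Lean on these libraries where they do the work, as an engineer would, in place of code of your own. Each camera call takes 0.05 s, during which the arm holds its last target. There are 200 camera calls.

## Working session

There is one attempt and no reset: what is moved stays moved. The work goes in short steps, Python scripts to look and compute and a tool call to move; the robot and the scene stay as the last step left them, time stands still between calls to the robot, and variables do not carry over. Pictures are saved under pics/ and viewed, at most 10 in all, crops included, and the job is handed in when it is done.

Besides the shell and the picture viewer there is one more tool, called as name(argument=value, ...), one argument or row to a line, values as JSON. servo_tool: Moves the arm, as the interface text tells. Its arguments: {"type":"object","properties":{"plan":{"type":"array"}},"required":["plan"]}

```bash
mkdir -p pics
python3 - <<'E'
from workcell import readout, vision
import cv2,numpy as np
o=readout.get_obs();print(o)
for n in ["side","top","wrist"]:
    im=vision.get_image(n);cv2.imwrite(f"pics/{n}0.png",im[:,:,::-1]);print(n,vision.camera_params(n))
E
```

```text
{'t': 0.0, 'qpos': array([ 1.08600569e+00,  4.23803531e-01,  1.63064957e+00, -2.74074074e-05,
        1.08860185e+00, -1.89996434e-02]), 'qvel': array([-1.05429967e-03,  2.28394593e-04, -2.90408326e-05,  9.04595767e-04,
        4.05759278e-04, -1.62411388e-03]), 'joint_torque': array([ 1.37854749e-03, -5.44625759e+01, -2.73664552e+01,  6.44350913e-02,
        2.27023620e-02, -1.33688422e-04]), 'ee_pos': array([280.49415982, 558.05804037, 301.94078992]), 'orientation': array([-7.24968097e-01, -3.05644868e+00,  2.23373798e-03]), 'ft_force': array([0.12916028, 0.40753833, 0.00295483]), 'moment': array([-0.06278723, -0.04538419, -0.01068654]), 'grasp_force': 0.0, 'width': 87.91645298665361}
side {'fx': 505.5806442801359, 'fy': 505.5806442801359, 'cx': 324.42969788723747, 'cy': 204.38465725094227, 'rvec': array([ 2.04690981, -0.84716094,  0.42885172]), 'tvec': array([-365.57384922,  285.8296755 , 1155.33015719])}
top {'fx': 504.70851359515666, 'fy': 504.70851359515666, 'cx': 316.5071244529464, 'cy': 193.3546490187928, 'rvec': array([ 2.12939826, -2.1556153 ,  0.19943188]), 'tvec': array([ -23.58147709,  528.8211322 , 1136.07325306])}
wrist {'fx': 329.4310036038876, 'fy': 329.4310036038876, 'cx': 310.3704087030473, 'cy': 202.00410746818412, 'hand_eye': array([[ 7.12728801e-04, -9.70524328e-01, -2.41002118e-01,
         6.63467170e+01],
       [ 9.99999670e-01,  7.85961636e-04, -2.07742253e-04,
         2.97686178e-01],
       [ 3.91037330e-04, -2.41001890e-01,  9.70524567e-01,
        -8.18941796e+01],
       [ 0.00000000e+00,  0.00000000e+00,  0.00000000e+00,
         1.00000000e+00]])}
```

View pics/side0.png

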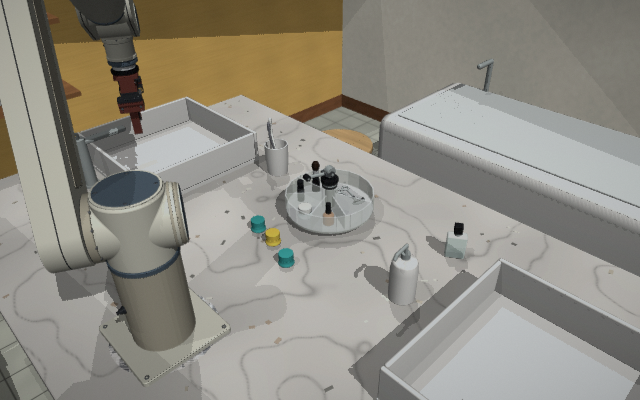

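View pics/top0.png

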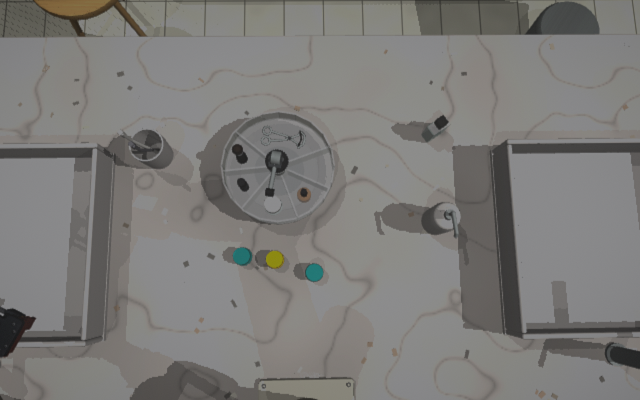

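The side view shows the carousel at about (330,200). The top view has the hub at (277,160) and the black barrel of the open lever near (270,192), pointing towards the robot. The teal and yellow jars at (243,256), (275,259) and (314,272) are look-alikes. The glass cream jar is the one in the carousel at (272,204). I'll confirm with an enlarged crop.

```bash
python3 - <<'E'
import cv2,numpy as np
a=cv2.imread("pics/top0.png")[105:230,212:342];b=cv2.imread("pics/side0.png")[150:240,275:385]
a=cv2.resize(a,(530,510),interpolation=cv2.INTER_CUBIC);b=cv2.resize(b,(270,221),interpolation=cv2.INTER_CUBIC)
c=np.zeros((510,800,3),np.uint8);c[:,:530]=a;c[:221,530:]=b
cv2.imwrite("pics/crop0.png",c)
E
cat > h.py <<'E'
from workcell import readout, vision
import cv2,numpy as np
from scipy.spatial.transform import Rotation as R
def ray(name,uv,obs=None):
    p=vision.camera_params(name)
    d=np.array([(uv[0]-p['cx'])/p['fx'],(uv[1]-p['cy'])/p['fy'],1.])
    if name=="wrist":
        T=R.from_rotvec(obs['orientation']).as_matrix();H=p['hand_eye']
        return T@H[:3,3]+obs['ee_pos'], T@H[:3,:3]@d
    M=cv2.Rodrigues(p['rvec'])[0]
    return -M.T@p['tvec'], M.T@d
def onz(name,uv,z,obs=None):
    c,d=ray(name,uv,obs);return c+d*(z-c[2])/d[2]
E
python3 - <<'E'
from h import *
print("hub pin",onz("top",(277,157),139),"grip",onz("top",(269.5,192),139),"jar",onz("top",(272,204),58))
for uv,z in [((303,195),90),((237,149),128),((243,185),94),((440,122),102),((146,140),105),((446,212),165)]: print(onz("top",uv,z).round())
E
```

```text
hub pin [593.58830084  56.56797461 139.        ] grip [516.59720106  72.70089396 139.        ] jar [502.4918918   72.94898012  58.        ]
[517.   1.  90.]
[615. 145. 128.]
[541. 135.  94.]
[ 681. -314.  102.]
[644. 352. 105.]
[ 466. -298.  165.]
```

View pics/crop0.png

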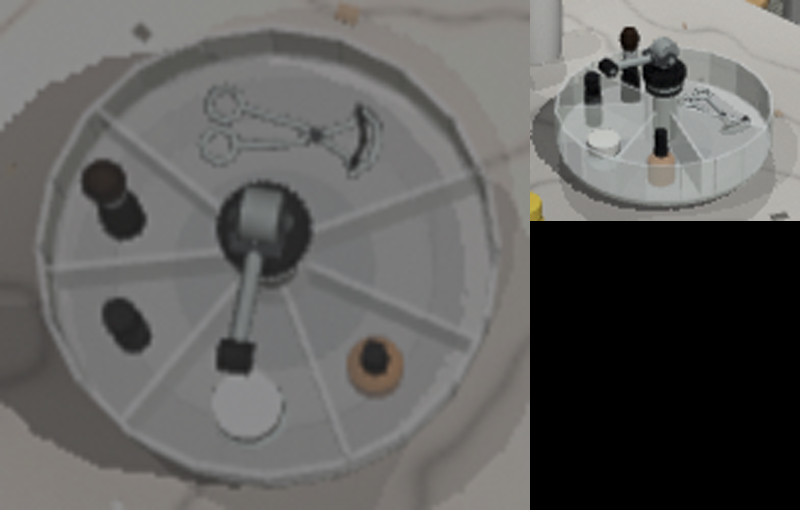

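The crop confirms it: the white-lidded glass jar lies under the lever, the nut centre is at about top (276.8,162), and the barrel is at about (269.9,192.6). The coloured jars outside the carousel are not involved. I'll hover above the hub for a close look.

servo_tool(
  plan=[
    [[-1, 0.5, -0.83, 0.04, 0, 0, 0.2], [-1, 0.5, -0.83, 0.04, 0, 0, 0.2], [-1, 0.5, -0.83, 0.04, 0, 0, 0.2], [-1, 0.5, -0.83, 0.04, 0, 0, 0.2], [-1, 0.5, -0.83, 0.04, 0, 0, 0.2]],
  ],
)

```text
t: 0.57
ee_pos: [381.0, 390.8, 310.5]
orientation: [-0.589, -3.086, 0.001]
ft_force: [0.0, 0.8, 0.8]
width: 87.7
grasp_force: 0.0
```

servo_tool(
  plan=[
    [[-1, 0.5, -0.83, 0.04, 0, 0, 0.2], [-1, 0.5, -0.83, 0.04, 0, 0, 0.2], [-1, 0.5, -0.83, 0.04, 0, 0, 0.2], [-1, 0.5, -0.83, 0.04, 0, 0, 0.2], [-1, 0.5, -0.83, 0.04, 0, 0, 0.2]],
  ],
)

```text
t: 0.98
ee_pos: [481.2, 224.6, 318.7]
orientation: [-0.454, -3.108, 0.0]
ft_force: [1.3, 1.1, -0.8]
width: 87.9
grasp_force: 0.0
```

servo_tool(
  plan=[
    [[-1, 0.5, -0.83, 0.04, 0, 0, 0.2], [-1, 0.5, -0.83, 0.04, 0, 0, 0.2], [-1, 0.5, -0.83, 0.04, 0, 0, 0.2], [-1, 0.5, -0.83, 0.04, 0, 0, 0.2], [-1, 0.5, -0.83, 0.04, 0, 0, 0.2]],
  ],
)

```text
t: 1.4
ee_pos: [581.2, 58.5, 326.6]
orientation: [-0.319, -3.125, -0.0]
ft_force: [-0.1, 1.1, 0.6]
width: 87.8
grasp_force: 0.0
```

servo_tool(
  plan=[
    [[-1, 0, 0, 0, 0, 0, 0], [-1, 0, 0, 0, 0, 0, 0], [-1, 0, 0, 0, 0, 0, 0]],
  ],
)

```text
t: 1.65
ee_pos: [580.1, 60.6, 326.2]
orientation: [-0.321, -3.124, -0.0]
ft_force: [0.1, 0.7, -0.2]
width: 88.1
grasp_force: 0.0
```

Run:
```python
from h import *
import pickle
o=readout.get_obs();im=vision.get_image("wrist");cv2.imwrite("pics/w1.png",im[:,:,::-1]);pickle.dump(o,open("w1.pkl","wb"))
print(o['t'],o['ee_pos'],R.from_rotvec(o['orientation']).as_matrix().round(3),o['ft_force'],o['qpos'])
```

```text
1.65 [580.11181545  60.58138358 326.1766369 ] [[-0.979  0.204 -0.001]
 [ 0.204  0.979  0.   ]
 [ 0.001  0.    -1.   ]] [ 0.10508434  0.71074726 -0.1660903 ] [ 8.34909921e-02  3.36267224e-01  1.70312225e+00  4.51162242e-04
  1.10346175e+00 -1.28249798e+00]
```

View pics/w1.png

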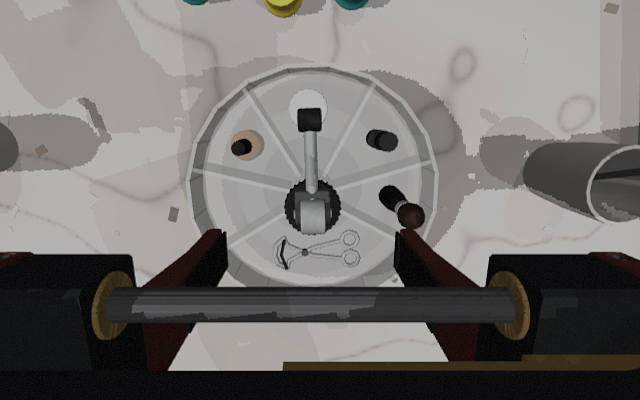

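The wrist view shows the nut (knurled black disc) at about (313,206), the barrel at (310,120), and the lever lying almost along the image column.

Run:
```python
from h import *
import pickle
o=pickle.load(open("w1.pkl","rb"));im=cv2.imread("pics/w1.png")
m=(im.max(2)<62).astype(np.uint8)
def blob(r):
    y0,y1,x0,x1=r;s=np.argwhere(m[y0:y1,x0:x1])[:,::-1]+[x0,y0]
    return s
n=blob((170,240,275,350)).astype(np.int32);(c,rad)=cv2.minEnclosingCircle(n);print("nut",c,rad,onz("wrist",c,121,o),onz("wrist",c,116,o))
b=blob((100,140,290,330)).astype(np.int32);x,y,w,h=cv2.boundingRect(b);print(x,y,w,h);g=b.mean(0)
print("grip",g,onz("wrist",g,143,o))
print(onz("top",(276.8,161.9),121),onz("top",(269.9,192.6),143))
```

```text
nut (312.0813903808594, 206.11239624023438) 28.291290283203125 [588.9011508   60.82493196 121.        ] [590.1800804   60.58698819 116.        ]
298 108 24 24
grip [309.12815534 119.45048544] [514.3340971   73.71192918 143.        ]
[586.89562032  58.08683919 121.        ] [514.59648341  71.54625764 143.        ]
```

servo_tool(
  plan=[
    [[-1, -0.84, 0.16, 0, 0, 0, 0.15], [-1, -0.84, 0.16, 0, 0, 0, 0.15], [-0.2, 0, 0, -0.8, 0, 0, 0], [-0.2, 0, 0, -0.8, 0, 0, 0], [-0.2, 0, 0, -0.7, 0, 0, 0]],
  ],
)

```text
t: 2.12
ee_pos: [512.1, 74.9, 234.3]
orientation: [0.275, 3.128, 0.001]
ft_force: [-0.3, -0.2, -0.8]
width: 71.5
grasp_force: 0.0
```

servo_tool(
  plan=[
    [[-0.2, 0, 0, 0, 0, 0, 0], [-0.2, 0, 0, 0, 0, 0, 0], [-0.2, 0, 0, 0, 0, 0, 0]],
  ],
)

```text
t: 2.37
ee_pos: [513.9, 74.1, 235.9]
orientation: [0.277, 3.128, 0.0]
ft_force: [-0.3, -0.2, -0.4]
width: 53.7
grasp_force: 0.0
```

Run:
```python
from h import *
o=readout.get_obs();im=vision.get_image("wrist");cv2.imwrite("pics/w2.png",im[:,:,::-1])
print(o['ee_pos'],R.from_rotvec(o['orientation']).as_matrix().round(3),o['ft_force'],o['width'])
```

```text
[513.89817829  74.08262843 235.86660854] [[-0.984  0.176  0.001]
 [ 0.176  0.984  0.   ]
 [-0.001  0.    -1.   ]] [-0.33617732 -0.18641616 -0.4124156 ] 53.68390562799037
```

View pics/w2.png

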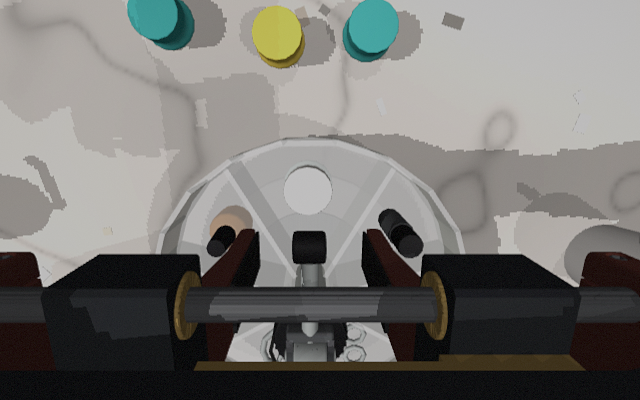

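The barrel at (309,246) sits centred between the fingers, which are at about columns 258 and 364, and the lever is aligned with the image column.

Run:
```python
from h import *
o=readout.get_obs()
im=cv2.imread("pics/w2.png");m=im.max(2)<62
s=np.argwhere(m[225:268,285:335])[:,::-1]+[285,225];g=s.mean(0);print(g,s.min(0),s.max(0),onz("wrist",g,143,o))
```

```text
[308.75855689 247.04070305] [292 231] [325 264] [518.00513106  72.92445362 143.        ]
```

servo_tool(
  plan=[
    [[-0.2, -0.02, 0, -0.5, 0, 0, 0], [-0.2, 0, 0, -0.4, 0, 0, 0], [1, 0, 0, 0, 0, 0, 0], [1, 0, 0, 0, 0, 0, 0], [1, 0, 0, 0, 0, 0, 0]],
  ],
)

```text
t: 2.83
ee_pos: [513.6, 73.3, 200.2]
orientation: [0.279, 3.127, 0.001]
ft_force: [-0.2, -0.2, 0.8]
width: 36.1
grasp_force: 0.0
```

servo_tool(
  plan=[
    [[1, 0, 0, 0, 0, 0, 0], [1, 0, 0, 0, 0, 0, 0], [1, 0, 0, 0, 0, 0, 0], [1, 0, 0, 0, 0, 0, 0], [1, 0, 0, 0, 0, 0, 0]],
  ],
)

```text
t: 3.25
ee_pos: [513.1, 73.4, 199.1]
orientation: [0.279, 3.128, 0.001]
ft_force: [1.3, 2.0, 0.2]
width: 17.9
grasp_force: 30.0
```

The barrel is pinched. Next I'll swing the lever to upright, then step on and feel for the present bite.

servo_tool(
  plan=[
    [[1, 0.065, -0.012, 0.505, 0, 0, 0], [1, 0.192, -0.034, 0.47, 0, 0, 0], [1, 0.305, -0.055, 0.404, 0, 0, 0], [1, 0.398, -0.071, 0.31, 0, 0, 0], [1, 0.463, -0.083, 0.195, 0, 0, 0]],
  ],
)

```text
t: 3.67
ee_pos: [570.0, 63.2, 271.9]
orientation: [-0.279, -3.128, -0.001]
ft_force: [7.1, 8.8, -33.7]
width: 17.5
grasp_force: 30.0
```

servo_tool(
  plan=[
    [[1, 0.497, -0.089, 0.066, 0, 0, 0], [1, 0, 0, 0, 0, 0, 0], [1, 0, 0, 0, 0, 0, 0], [1, 0, 0, 0, 0, 0, 0], [1, 0, 0, 0, 0, 0, 0]],
  ],
)

```text
t: 4.08
ee_pos: [587.7, 60.3, 273.6]
orientation: [-0.279, -3.123, -0.001]
ft_force: [1.6, 5.3, -15.2]
width: 18.0
grasp_force: 30.0
```

servo_tool(
  plan=[
    [[1, 0.333, -0.06, -0.03, 0, 0, 0], [1, 0, 0, 0, 0, 0, 0], [1, 0, 0, 0, 0, 0, 0], [1, 0, 0, 0, 0, 0, 0], [1, 0, 0, 0, 0, 0, 0]],
  ],
)

```text
t: 4.5
ee_pos: [600.2, 58.1, 272.2]
orientation: [-0.278, -3.121, -0.001]
ft_force: [-1.2, 7.2, -13.3]
width: 17.5
grasp_force: 30.0
```

servo_tool(
  plan=[
    [[1, 0.323, -0.058, -0.088, 0, 0, 0], [1, 0, 0, 0, 0, 0, 0], [1, 0, 0, 0, 0, 0, 0], [1, 0, 0, 0, 0, 0, 0], [1, 0, 0, 0, 0, 0, 0]],
  ],
)

```text
t: 4.92
ee_pos: [612.6, 56.0, 268.7]
orientation: [-0.278, -3.12, -0.002]
ft_force: [-3.5, 7.1, -10.3]
width: 17.5
grasp_force: 30.0
```

servo_tool(
  plan=[
    [[1, 0.303, -0.054, -0.144, 0, 0, 0], [1, 0, 0, 0, 0, 0, 0], [1, 0, 0, 0, 0, 0, 0], [1, 0, 0, 0, 0, 0, 0], [1, 0, 0, 0, 0, 0, 0]],
  ],
)

```text
t: 5.33
ee_pos: [624.4, 54.0, 263.2]
orientation: [-0.278, -3.119, -0.002]
ft_force: [-6.2, 6.8, -7.2]
width: 18.0
grasp_force: 30.0
```

servo_tool(
  plan=[
    [[1, 0.274, -0.049, -0.195, 0, 0, 0], [1, 0, 0, 0, 0, 0, 0], [1, 0, 0, 0, 0, 0, 0], [1, 0, 0, 0, 0, 0, 0], [1, 0, 0, 0, 0, 0, 0]],
  ],
)

```text
t: 5.75
ee_pos: [635.1, 52.1, 255.6]
orientation: [-0.278, -3.119, -0.002]
ft_force: [-8.1, 7.8, -3.9]
width: 17.7
grasp_force: 30.0
```

```bash
cat > fit.py <<'E'
import numpy as np
from scipy.optimize import least_squares
P=np.array([[587.7,60.3,273.6],[600.2,58.1,272.2],[612.6,56,268.7],[624.4,54,263.2],[635.1,52.1,255.6]])
F=np.array([[1.6,5.3,-15.2],[-1.2,7.2,-13.3],[-3.5,7.1,-10.3],[-6.2,6.8,-7.2],[-8.1,7.8,-3.9]])
e=np.array([.984,-.176,0]);h=(P-[513.1,73.4,0])@e;z=P[:,2]
r=least_squares(lambda c:np.hypot(h-c[0],z-c[1])-78,[78,199]);c=r.x
th=np.arctan2(z-c[1],-(h-c[0]))
f=F@e
print("c",c,r.fun.round(2));print(np.degrees(th).round(1))
T=-(f*np.sin(th)+F[:,2]*np.cos(th));print("resist",T.round(2),"radial",(-f*np.cos(th)+F[:,2]*np.sin(th)).round(1))
E
python3 fit.py; python3 -c "
from h import *
o=readout.get_obs();print(o['ft_force'],o['moment'],o['ee_pos'])"
```

```text
c [ 73.9775345  195.57698309] [ 0.04 -0.03 -0.05  0.04  0.  ]
[ 91.3 100.7 110.3 119.9 129.7]
resist [-0.98 -0.05  0.84  2.73  4.7 ] radial [-15.2 -13.5 -11.3  -9.9  -9. ]
[-8.06914177  7.81521855 -3.85641943] [1.33941604 1.3637108  0.01642867] [635.13122415  52.11118968 255.64798731]
```

servo_tool(
  plan=[
    [[1, -0.034, 0.056, -0.043, 0, 0, 0], [1, 0, 0, 0, 0, 0, 0], [1, 0, 0, 0, 0, 0, 0], [1, 0, 0, 0, 0, 0, 0]],
  ],
)

```text
t: 6.08
ee_pos: [635.1, 52.6, 255.4]
orientation: [-0.278, -3.123, 0.002]
ft_force: [-6.1, -1.3, 0.5]
width: 17.5
grasp_force: 30.0
```

servo_tool(
  plan=[
    [[1, 0.237, -0.042, -0.24, 0, 0, 0], [1, 0, 0, 0, 0, 0, 0], [1, 0, 0, 0, 0, 0, 0], [1, 0, 0, 0, 0, 0, 0], [1, 0, 0, 0, 0, 0, 0]],
  ],
)

```text
t: 6.5
ee_pos: [644.5, 51.0, 245.8]
orientation: [-0.278, -3.123, 0.002]
ft_force: [-7.4, 0.1, 1.5]
width: 17.7
grasp_force: 30.0
```

servo_tool(
  plan=[
    [[1, -0.237, 0.042, 0.24, 0, 0, 0], [1, -0.274, 0.049, 0.195, 0, 0, 0], [1, 0, 0, 0, 0, 0, 0], [1, 0, 0, 0, 0, 0, 0], [1, 0, 0, 0, 0, 0, 0]],
  ],
)

```text
t: 6.92
ee_pos: [623.3, 54.7, 263.6]
orientation: [-0.278, -3.123, 0.002]
ft_force: [-9.0, -0.6, -1.9]
width: 17.8
grasp_force: 30.0
```

servo_tool(
  plan=[
    [[1, -0.303, 0.054, 0.144, 0, 0, 0], [1, 0, 0, 0, 0, 0, 0], [1, 0, 0, 0, 0, 0, 0], [1, 0, 0, 0, 0, 0, 0]],
  ],
)

```text
t: 7.25
ee_pos: [611.0, 56.8, 269.2]
orientation: [-0.278, -3.123, 0.002]
ft_force: [-6.4, -1.6, -7.6]
width: 18.1
grasp_force: 30.0
```

servo_tool(
  plan=[
    [[1, -0.323, 0.058, 0.088, 0, 0, 0], [1, 0, 0, 0, 0, 0, 0], [1, 0, 0, 0, 0, 0, 0], [1, 0, 0, 0, 0, 0, 0]],
  ],
)

```text
t: 7.58
ee_pos: [599.2, 58.9, 272.3]
orientation: [-0.278, -3.124, 0.002]
ft_force: [-4.5, -3.4, -14.6]
width: 17.7
grasp_force: 30.0
```

servo_tool(
  plan=[
    [[1, -0.333, 0.06, 0.03, 0, 0, 0], [1, 0, 0, 0, 0, 0, 0], [1, 0, 0, 0, 0, 0, 0], [1, 0, 0, 0, 0, 0, 0]],
  ],
)

```text
t: 7.92
ee_pos: [587.0, 61.1, 273.6]
orientation: [-0.278, -3.126, 0.002]
ft_force: [-2.2, -4.8, -17.5]
width: 17.6
grasp_force: 30.0
```

servo_tool(
  plan=[
    [[1, -0.497, 0.089, -0.066, 0, 0, 0], [1, 0, 0, 0, 0, 0, 0], [1, 0, 0, 0, 0, 0, 0], [1, 0, 0, 0, 0, 0, 0]],
  ],
)

```text
t: 8.25
ee_pos: [568.4, 64.3, 271.8]
orientation: [0.278, 3.129, -0.003]
ft_force: [1.4, -8.2, -16.6]
width: 17.6
grasp_force: 30.0
```

```bash
cat > fit2.py <<'E'
import numpy as np
from scipy.optimize import least_squares
D=np.array([[587.7,60.3,273.6,1.6,5.3,-15.2,1],[600.2,58.1,272.2,-1.2,7.2,-13.3,1],[612.6,56,268.7,-3.5,7.1,-10.3,1],[624.4,54,263.2,-6.2,6.8,-7.2,1],[635.1,52.1,255.6,-8.1,7.8,-3.9,1],
[635.1,52.6,255.4,-6.1,-1.3,.5,0],[644.5,51,245.8,-7.4,.1,1.5,1],[623.3,54.7,263.6,-9,-.6,-1.9,-1],[611,56.8,269.2,-6.4,-1.6,-7.6,-1],[599.2,58.9,272.3,-4.5,-3.4,-14.6,-1],[587,61.1,273.6,-2.2,-4.8,-17.5,-1],[568.4,64.3,271.8,1.4,-8.2,-16.6,-1]])
P=D[:,:3];F=D[:,3:6];s=D[:,6]
e=np.array([.984,-.176,0]);h=(P-[513.1,73.4,0])@e;z=P[:,2]
r=least_squares(lambda c:np.hypot(h-c[0],z-c[1])-78,[78,199]);c=r.x
th=np.arctan2(z-c[1],-(h-c[0]));f=F@e
T=-(f*np.sin(th)+F[:,2]*np.cos(th));Rr=-f*np.cos(th)+F[:,2]*np.sin(th)
print("c",c,r.fun.round(2));print(np.degrees(th).round(1));print(T.round(2),Rr.round(1))
def mod(p): return 14.7*np.maximum(p[0]-np.cos(th),0)*np.sin(th)+p[1]+p[2]*Rr+p[3]*s
q=least_squares(lambda p:mod(p)-T,[-.3,0,0,0]);print(q.x.round(3),np.degrees(np.arccos(q.x[0])),(q.fun).round(2))
E
python3 fit2.py
```

```text
c [ 73.60150273 195.64772346] [-0.02 -0.03  0.01  0.17  0.19 -0.02 -0.08 -0.08 -0.1  -0.14 -0.04  0.16]
[ 91.6 100.9 110.5 120.2 129.9 130.  139.9 119.3 109.2 100.1  90.9  77. ]
[-1.05 -0.12  0.78  2.68  4.66  4.75  5.85  6.7   3.18  1.21  1.03  0.99] [-15.2 -13.5 -11.3  -9.9  -9.   -3.3  -4.6  -5.9  -9.2 -15.  -17.5 -16.8]
[-0.182  0.871  0.054 -1.134] 100.46309294092292 [-0.03 -0.76  0.67  0.6  -0.22  1.14 -0.84 -1.07  0.38 -0.01  0.03  0.11]
```

Bite is now at about 100°, so the nut needs roughly 1.1 rad of tightening. I'll open the lever and release it, then go to the nut pre-turned by −34°.

servo_tool(
  plan=[
    [[1, -0.463, 0.083, -0.195, 0, 0, 0], [1, -0.398, 0.071, -0.31, 0, 0, 0], [1, -0.305, 0.055, -0.404, 0, 0, 0], [1, -0.192, 0.034, -0.47, 0, 0, 0], [1, -0.065, 0.012, -0.505, 0, 0, 0]],
  ],
)

```text
t: 8.67
ee_pos: [508.4, 74.9, 197.5]
orientation: [-0.278, -3.125, 0.002]
ft_force: [-7.9, -7.3, 0.1]
width: 17.7
grasp_force: 30.0
```

servo_tool(
  plan=[
    [[1, 0, 0, 0, 0, 0, 0], [1, 0, 0, 0, 0, 0, 0]],
  ],
)

```text
t: 8.83
ee_pos: [508.6, 74.8, 196.4]
orientation: [-0.278, -3.122, 0.003]
ft_force: [-13.7, -6.2, -2.4]
width: 17.8
grasp_force: 30.0
```

servo_tool(
  plan=[
    [[-1, 0, 0, 0, 0, 0, 0], [-1, 0, 0, 0, 0, 0, 0], [-1, 0, 0, 0, 0, 0, 0]],
  ],
)

```text
t: 9.08
ee_pos: [513.6, 75.9, 198.6]
orientation: [0.279, 3.124, 0.002]
ft_force: [0.2, 0.4, 0.7]
width: 34.1
grasp_force: 0.0
```

servo_tool(
  plan=[
    [[-1, 0, 0, 0.82, 0, 0, 0], [-1, 0, 0, 0.82, 0, 0, 0]],
  ],
)

```text
t: 9.25
ee_pos: [511.7, 75.7, 263.1]
orientation: [-0.279, -3.128, -0.0]
ft_force: [0.4, -0.2, -0.2]
width: 47.6
grasp_force: 0.0
```

Run:
```python
from h import *
o=readout.get_obs();im=vision.get_image("wrist");cv2.imwrite("pics/w3.png",im[:,:,::-1])
print(o['t'],o['ee_pos'],o['orientation'],o['ft_force'],o['width'])
```

```text
9.25 [511.70911691  75.70087559 263.05089767] [-2.78882722e-01 -3.12839670e+00 -2.47804446e-04] [ 0.3797059  -0.20444137 -0.15353419] 47.61062516899814
```

View pics/w3.png

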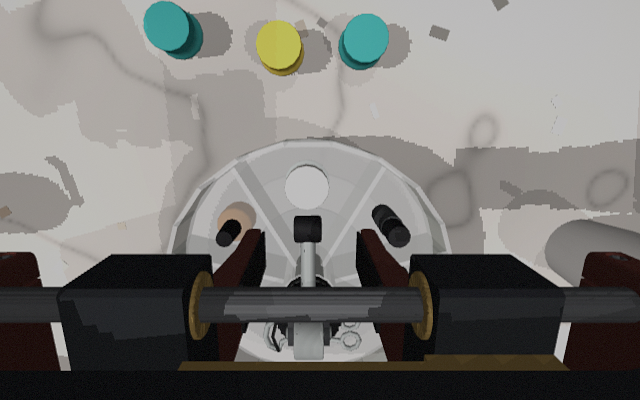

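The barrel is back at (307,228), pointing as before, and the toiletries are undisturbed. I'll check the swing circle from the data while moving to the nut.

```bash
cat >> fit2.py <<'E'
print("---")
r=least_squares(lambda c:np.hypot(h-c[0],z-c[1])-c[2],[78,199,78]);print(r.x,r.fun.round(2))
h2=np.append(h,[-4.67]);z2=np.append(z,[196.4])
r=least_squares(lambda c:np.hypot(h2-c[0],z2-c[1])-c[2],[78,199,78]);print(r.x,r.fun.round(2))
E
python3 fit2.py | sed -n '/---/,$p'
```

```text
---
[ 73.37205623 194.99163458  78.66361004] [-0.02 -0.01  0.04  0.19  0.18 -0.03 -0.14 -0.06 -0.07 -0.12 -0.04  0.08]
[ 73.53393291 195.42672498  78.220603  ] [-0.02 -0.02  0.02  0.17  0.18 -0.03 -0.1  -0.08 -0.09 -0.13 -0.04  0.14
 -0.01]
```

servo_tool(
  plan=[
    [[-1, 0.95, -0.19, 0, 0, 0, -0.97], [-1, 0.95, -0.19, 0, 0, 0, -0.97], [-1, 0, 0, 0, 0, 0, -0.97], [-1, 0, 0, 0, 0, 0, -0.97], [-1, 0, 0, 0, 0, 0, -0.97]],
  ],
)

```text
t: 9.72
ee_pos: [589.3, 60.3, 263.6]
orientation: [0.936, 2.995, 0.003]
ft_force: [-0.4, -0.2, 0.8]
width: 84.9
grasp_force: 0.0
```

servo_tool(
  plan=[
    [[-1, 0, 0, 0, 0, 0, -0.97], [-1, 0, 0, 0, 0, 0, -0.97], [-1, 0, 0, 0, 0, 0, 0], [-1, 0, 0, 0, 0, 0, 0]],
  ],
)

```text
t: 10.05
ee_pos: [588.3, 60.5, 263.4]
orientation: [1.176, 2.911, 0.002]
ft_force: [-1.0, -0.1, 1.2]
width: 87.4
grasp_force: 0.0
```

servo_tool(
  plan=[
    [[-1, 0, 0, -0.73, 0, 0, 0], [-1, 0, 0, -0.73, 0, 0, 0], [-1, 0, 0, -0.73, 0, 0, 0], [-1, 0, 0, 0, 0, 0, 0]],
  ],
)

```text
t: 10.38
ee_pos: [584.9, 60.1, 170.5]
orientation: [-1.174, -2.907, 0.005]
ft_force: [-0.9, 0.7, 0.8]
width: 87.6
grasp_force: 0.0
```

servo_tool(
  plan=[
    [[1, 0, 0, 0, 0, 0, 0], [1, 0, 0, 0, 0, 0, 0], [1, 0, 0, 0, 0, 0, 0], [1, 0, 0, 0, 0, 0, 0], [1, 0, 0, 0, 0, 0, 0]],
  ],
)

```text
t: 10.8
ee_pos: [588.1, 60.3, 176.5]
orientation: [1.179, 2.909, 0.002]
ft_force: [-0.3, 0.7, -0.3]
width: 58.2
grasp_force: 0.0
```

servo_tool(
  plan=[
    [[1, 0, 0, 0, 0, 0, 0], [1, 0, 0, 0, 0, 0, 0], [1, 0, 0, 0, 0, 0, 0]],
  ],
)

```text
t: 11.05
ee_pos: [589.2, 61.4, 176.4]
orientation: [1.179, 2.908, 0.006]
ft_force: [2.8, 6.5, 1.3]
width: 49.2
grasp_force: 30.0
```

servo_tool(
  plan=[
    [[1, 0.01, 0.03, 0, 0, 0, 0.95], [1, 0, 0, 0.002, 0, 0, 0.97], [1, 0, 0, 0.002, 0, 0, 0.97], [1, 0, 0, 0.002, 0, 0, 0.97], [1, 0, 0, 0.002, 0, 0, 0.97]],
  ],
)

```text
t: 11.47
ee_pos: [588.8, 60.9, 176.7]
orientation: [0.539, 3.092, -0.0]
ft_force: [-0.2, -4.8, 5.5]
width: 49.0
grasp_force: 30.0
```

servo_tool(
  plan=[
    [[1, 0, 0, 0.002, 0, 0, 0.97], [1, 0, 0, 0.002, 0, 0, 0.97], [1, 0, 0, 0.002, 0, 0, 0.97], [1, 0, 0, 0.002, 0, 0, 0.97], [1, 0, 0, 0.002, 0, 0, 0.97]],
  ],
)

```text
t: 11.88
ee_pos: [588.7, 60.1, 177.1]
orientation: [-0.123, 3.137, -0.003]
ft_force: [0.7, -10.5, 6.3]
width: 49.3
grasp_force: 30.0
```

servo_tool(
  plan=[
    [[1, 0, 0, 0.002, 0, 0, 0.97], [1, 0, 0, 0.002, 0, 0, 0.97], [1, 0, 0, 0.002, 0, 0, 0.97], [1, 0, 0, 0, 0, 0, 0], [1, 0, 0, 0, 0, 0, 0]],
  ],
)

```text
t: 12.3
ee_pos: [588.8, 59.5, 177.4]
orientation: [-0.514, 3.097, -0.005]
ft_force: [0.8, -12.0, 6.4]
width: 49.5
grasp_force: 30.0
```

Run:
```python
from h import *
o=readout.get_obs()
M=R.from_rotvec(o['orientation']).as_matrix();print(o['t'],o['ee_pos'],np.degrees(np.arctan2(M[1,0],M[0,0])),o['ft_force'],o['moment'],o['width'],o['qpos'])
```

```text
12.3 [588.82233475  59.51488864 177.37455314] -161.14432277755833 [  0.7905658  -12.04159003   6.4438787 ] [-1.91564119 -0.13240301 -0.06726478] 49.46648791253169 [ 0.08175697  0.5412449   1.78209131 -0.00401079  0.81555876 -1.81538437]
```

servo_tool(
  plan=[
    [[-0.6, 0, 0, 0, 0, 0, 0], [-0.6, 0, 0, 0, 0, 0, 0], [-0.6, 0, 0, 0, 0, 0, 0], [-0.6, 0, 0, 0, 0, 0, 0]],
  ],
)

```text
t: 12.63
ee_pos: [587.6, 61.6, 176.0]
orientation: [0.514, -3.099, -0.0]
ft_force: [1.1, 1.5, -0.1]
width: 69.9
grasp_force: 0.0
```

servo_tool(
  plan=[
    [[-0.6, 0, 0, 0.73, 0, 0, 0], [-0.6, 0, 0, 0.73, 0, 0, 0], [-0.6, 0, 0, 0.73, 0, 0, 0], [-0.5, -0.96, 0.18, 0, 0, 0, -0.967], [-0.5, -0.96, 0.18, 0, 0, 0, -0.967]],
  ],
)

```text
t: 13.05
ee_pos: [512.2, 76.2, 265.4]
orientation: [-0.243, 3.127, 0.001]
ft_force: [-0.8, 0.0, -0.8]
width: 66.2
grasp_force: 0.0
```

servo_tool(
  plan=[
    [[-0.3, 0, 0, 0, 0, 0, -0.967], [-0.3, 0, 0, 0, 0, 0, -0.967], [-0.3, 0, 0, 0, 0, 0, -0.967], [-0.3, 0, 0, 0, 0, 0, -0.967], [-0.3, 0, 0, 0, 0, 0, 0]],
  ],
)

```text
t: 13.47
ee_pos: [510.7, 76.2, 263.5]
orientation: [-0.283, -3.129, -0.0]
ft_force: [-0.4, 0.2, -0.1]
width: 56.6
grasp_force: 0.0
```

Run:
```python
from h import *
o=readout.get_obs();im=vision.get_image("wrist");cv2.imwrite("pics/w4.png",im[:,:,::-1])
M=R.from_rotvec(o['orientation']).as_matrix();print(o['t'],o['ee_pos'],np.degrees(np.arctan2(M[1,0],M[0,0])),o['ft_force'],o['width'])
```

```text
13.4667 [510.70787829  76.16370629 263.54522932] 169.66091551052844 [-0.39380821  0.2030327  -0.13726132] 56.601775936390496
```

View pics/w4.png

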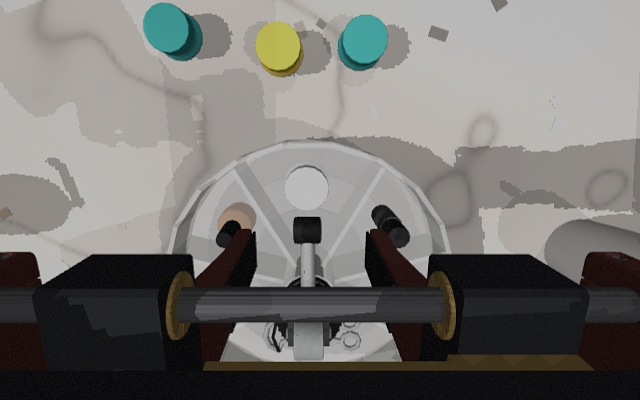

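The barrel at (307,230) lies about 2 mm off the finger midline in y, so I'll correct that, descend and pinch.

servo_tool(
  plan=[
    [[-0.3, 0.03, -0.05, -0.8, 0, 0, 0], [-0.3, 0, 0, -0.79, 0, 0, 0], [-0.3, 0, 0, 0, 0, 0, 0], [1, 0, 0, 0, 0, 0, 0], [1, 0, 0, 0, 0, 0, 0]],
  ],
)

```text
t: 13.93
ee_pos: [512.6, 74.0, 200.8]
orientation: [0.277, 3.129, 0.0]
ft_force: [-0.1, -0.3, 1.2]
width: 47.2
grasp_force: 0.0
```

servo_tool(
  plan=[
    [[1, 0, 0, 0, 0, 0, 0], [1, 0, 0, 0, 0, 0, 0], [1, 0, 0, 0, 0, 0, 0], [1, 0, 0, 0, 0, 0, 0], [1, 0, 0, 0, 0, 0, 0]],
  ],
)

```text
t: 14.35
ee_pos: [512.4, 73.7, 200.5]
orientation: [0.278, 3.128, -0.0]
ft_force: [0.4, -0.9, 0.8]
width: 18.1
grasp_force: 30.0
```

servo_tool(
  plan=[
    [[1, 0.065, -0.012, 0.505, 0, 0, 0], [1, 0, 0, 0, 0, 0, 0], [1, 0, 0, 0, 0, 0, 0]],
  ],
)

```text
t: 14.6
ee_pos: [515.2, 73.2, 220.7]
orientation: [0.279, 3.127, 0.0]
ft_force: [2.3, -1.6, 0.1]
width: 17.8
grasp_force: 30.0
```

servo_tool(
  plan=[
    [[1, 0.192, -0.034, 0.47, 0, 0, 0], [1, 0, 0, 0, 0, 0, 0], [1, 0, 0, 0, 0, 0, 0]],
  ],
)

```text
t: 14.85
ee_pos: [522.8, 71.9, 238.9]
orientation: [0.279, 3.128, 0.0]
ft_force: [2.9, -2.1, -1.3]
width: 17.8
grasp_force: 30.0
```

servo_tool(
  plan=[
    [[1, 0.305, -0.055, 0.404, 0, 0, 0], [1, 0, 0, 0, 0, 0, 0], [1, 0, 0, 0, 0, 0, 0]],
  ],
)

```text
t: 15.1
ee_pos: [534.5, 69.8, 254.4]
orientation: [0.28, 3.129, 0.0]
ft_force: [1.7, -0.4, -1.8]
width: 17.8
grasp_force: 30.0
```

servo_tool(
  plan=[
    [[1, 0.398, -0.071, 0.31, 0, 0, 0], [1, 0, 0, 0, 0, 0, 0], [1, 0, 0, 0, 0, 0, 0]],
  ],
)

```text
t: 15.35
ee_pos: [550.0, 67.1, 266.6]
orientation: [-0.28, -3.128, -0.0]
ft_force: [0.2, -0.3, 1.2]
width: 17.7
grasp_force: 30.0
```

servo_tool(
  plan=[
    [[1, 0.463, -0.083, 0.195, 0, 0, 0], [1, 0, 0, 0, 0, 0, 0], [1, 0, 0, 0, 0, 0, 0], [1, 0, 0, 0, 0, 0, 0]],
  ],
)

```text
t: 15.68
ee_pos: [568.1, 63.9, 274.6]
orientation: [-0.279, -3.128, -0.0]
ft_force: [-0.4, 1.1, 1.2]
width: 18.0
grasp_force: 30.0
```

servo_tool(
  plan=[
    [[1, 0.497, -0.089, 0.066, 0, 0, 0], [1, 0, 0, 0, 0, 0, 0], [1, 0, 0, 0, 0, 0, 0], [1, 0, 0, 0, 0, 0, 0]],
  ],
)

```text
t: 16.02
ee_pos: [588.2, 60.4, 277.7]
orientation: [-0.279, -3.129, -0.001]
ft_force: [-0.2, 2.3, 2.9]
width: 18.1
grasp_force: 30.0
```

servo_tool(
  plan=[
    [[1, 0.333, -0.06, -0.03, 0, 0, 0], [1, 0, 0, 0, 0, 0, 0], [1, 0, 0, 0, 0, 0, 0], [1, 0, 0, 0, 0, 0, 0]],
  ],
)

```text
t: 16.35
ee_pos: [601.5, 58.1, 276.8]
orientation: [-0.279, -3.129, -0.001]
ft_force: [-0.6, 2.6, 6.1]
width: 17.7
grasp_force: 30.0
```

servo_tool(
  plan=[
    [[1, 0.323, -0.058, -0.088, 0, 0, 0], [1, 0, 0, 0, 0, 0, 0], [1, 0, 0, 0, 0, 0, 0], [1, 0, 0, 0, 0, 0, 0]],
  ],
)

```text
t: 16.68
ee_pos: [614.6, 55.8, 273.7]
orientation: [0.279, 3.129, 0.001]
ft_force: [-1.4, 2.7, 9.2]
width: 17.8
grasp_force: 30.0
```

servo_tool(
  plan=[
    [[1, 0.303, -0.054, -0.144, 0, 0, 0], [1, 0, 0, 0, 0, 0, 0], [1, 0, 0, 0, 0, 0, 0], [1, 0, 0, 0, 0, 0, 0]],
  ],
)

```text
t: 17.02
ee_pos: [626.9, 53.7, 268.2]
orientation: [0.279, 3.128, 0.001]
ft_force: [-2.5, 2.8, 8.4]
width: 17.9
grasp_force: 30.0
```

The bite now sits at the upright: resistance is about 0.6, 2.1, 4.9 and 6.8 N at 90, 100, 110 and 120°. The model for a 90° bite gives 0, 2.5, 4.7 and 6.4 N. I'll continue to 137°.

servo_tool(
  plan=[
    [[1, 0.274, -0.049, -0.195, 0, 0, 0], [1, 0, 0, 0, 0, 0, 0], [1, 0, 0, 0, 0, 0, 0], [1, 0, 0, 0, 0, 0, 0]],
  ],
)

```text
t: 17.35
ee_pos: [638.1, 51.8, 260.6]
orientation: [0.279, 3.127, 0.001]
ft_force: [0.4, 2.3, 10.1]
width: 17.8
grasp_force: 30.0
```

servo_tool(
  plan=[
    [[1, 0.181, -0.032, -0.176, 0, 0, 0], [1, 0, 0, 0, 0, 0, 0], [1, 0, 0, 0, 0, 0, 0], [1, 0, 0, 0, 0, 0, 0]],
  ],
)

```text
t: 17.68
ee_pos: [645.4, 50.4, 253.7]
orientation: [0.279, 3.127, 0.001]
ft_force: [-0.1, 2.6, 9.1]
width: 17.5
grasp_force: 30.0
```

```bash
cat > fit3.py <<'E'
import numpy as np,sys
from scipy.optimize import least_squares
from h import readout
o=readout.get_obs()
D=[[515.2,73.2,220.7,2.3,-1.6,.1],[522.8,71.9,238.9,2.9,-2.1,-1.3],[534.5,69.8,254.4,1.7,-.4,-1.8],[550,67.1,266.6,.2,-.3,1.2],[568.1,63.9,274.6,-.4,1.1,1.2],[588.2,60.4,277.7,-.2,2.3,2.9],[601.5,58.1,276.8,-.6,2.6,6.1],[614.6,55.8,273.7,-1.4,2.7,9.2],[626.9,53.7,268.2,-2.5,2.8,8.4],[*o['ee_pos'],*o['ft_force']]]
D=np.array(D);P=D[:,:3];F=D[:,3:]
e=np.array([.984,-.176,0]);h=(P-[512.4,73.7,0])@e;z=P[:,2]
c=least_squares(lambda c:np.hypot(h-c[0],z-c[1])-78,[78,199]).x
th=np.arctan2(z-c[1],-(h-c[0]));f=F@e
T=-(f*np.sin(th)+F[:,2]*np.cos(th));Rr=-f*np.cos(th)+F[:,2]*np.sin(th)
print(o['t'],c,np.degrees(th).round(1),T.round(2),Rr.round(1))
def mod(p): return 14.7*np.maximum(p[0]-np.cos(th),0)*np.sin(th)+p[1]
q=least_squares(lambda p:(mod(p)-T)[3:],[0,0]);print(q.x,q.fun.round(2),"lock",230*(1+q.x[0]))
E
python3 fit3.py
```

```text
17.6833 [ 78.24746214 199.86210614] [ 15.4  30.   44.3  59.   73.8  89.   99.  109.  119.  136.5] [-0.77 -0.48  0.07 -0.83  0.23  0.55  1.99  4.75  6.66  7.01] [-2.4 -3.4 -2.5  0.9  1.3  2.9  5.9  8.1  5.9  5.9]
[ 0.00409739 -0.03281092] [ 0.8  -0.26 -0.59  0.31 -0.2  -0.4   0.34] lock 230.94240035183665
```

servo_tool(
  plan=[
    [[1, 0.247, -0.044, -0.342, 0, 0, 0], [1, 0, 0, 0, 0, 0, 0], [1, 0.192, -0.034, -0.47, 0, 0, 0], [1, 0, 0, 0, 0, 0, 0], [1, 0, 0, 0, 0, 0, 0]],
  ],
)

```text
t: 18.1
ee_pos: [663.6, 47.3, 220.0]
orientation: [0.279, 3.126, 0.001]
ft_force: [4.1, 1.5, 3.4]
width: 17.8
grasp_force: 30.0
```

servo_tool(
  plan=[
    [[1, 0.065, -0.012, -0.505, 0, 0, 0], [1, 0, 0, -0.12, 0, 0, 0], [1, 0, 0, -0.1, 0, 0, 0], [1, 0, 0, 0, 0, 0, 0], [1, 0, 0, 0, 0, 0, 0]],
  ],
)

```text
t: 18.52
ee_pos: [665.9, 46.9, 194.0]
orientation: [0.279, 3.126, 0.001]
ft_force: [-4.0, 3.4, 21.5]
width: 17.7
grasp_force: 30.0
```

```bash
python3 fit3.py
```

```text
18.5167 [ 78.124251   199.81996625] [  15.5   30.    44.4   59.1   73.9   89.1   99.1  109.1  119.1 -175.7] [-0.78 -0.49  0.07 -0.83  0.23  0.56  2.    4.76  6.67 21.1 ] [-2.4 -3.4 -2.5  0.9  1.3  2.9  5.9  8.1  5.9 -6.1]
[-0.46491948  4.9701822 ] [  5.8    4.74   4.41   2.97   0.21  -1.42 -16.71] lock 123.06851950949897
```

The lever is at its stop, 184.3° (3.217 rad), with a 21 N reaction. I'll ease off, let go, lift and verify.

servo_tool(
  plan=[
    [[1, 0, 0, 0.08, 0, 0, 0], [-0.2, 0, 0, 0, 0, 0, 0], [-0.2, 0, 0, 0, 0, 0, 0], [-0.2, 0, 0, 0, 0, 0, 0], [-0.2, 0, 0, 0, 0, 0, 0]],
  ],
)

```text
t: 18.93
ee_pos: [664.8, 46.2, 193.4]
orientation: [-0.279, -3.127, 0.001]
ft_force: [-0.8, -1.1, -0.9]
width: 40.7
grasp_force: 0.0
```

servo_tool(
  plan=[
    [[-0.2, 0, 0, 0.6, 0, 0, 0], [-0.2, 0, 0, 0.9, 0, 0, 0], [-0.2, 0, 0, 0.9, 0, 0, 0], [-0.2, -0.8, 0, 0.5, 0, 0, 0], [-0.2, -0.8, 0, 0.5, 0, 0, 0]],
  ],
)

```text
t: 19.35
ee_pos: [601.8, 46.2, 331.4]
orientation: [0.28, 3.128, 0.0]
ft_force: [-0.9, 0.1, 0.5]
width: 52.8
grasp_force: 0.0
```

servo_tool(
  plan=[
    [[-0.2, -0.6, 0, 0, 0, 0, 0], [-0.2, 0, 0, 0, 0, 0, 0], [-0.2, 0, 0, 0, 0, 0, 0]],
  ],
)

```text
t: 19.6
ee_pos: [576.7, 46.3, 330.5]
orientation: [-0.279, -3.129, 0.0]
ft_force: [0.6, 0.6, 0.2]
width: 52.8
grasp_force: 0.0
```

Run:
```python
from h import *
o=readout.get_obs();print(o['t'],o['ee_pos'],o['ft_force'])
a=vision.get_image("side")[:,:,::-1];b=vision.get_image("wrist")[:,:,::-1]
c=np.zeros((400,800,3),np.uint8);c[:256,:410]=cv2.resize(b,(410,256));c[:320,410:]=cv2.resize(a[150:240,275:385],(390,320),interpolation=cv2.INTER_CUBIC);cv2.imwrite("pics/end.png",c)
```

```text
19.6 [576.72136547  46.26842475 330.46945092] [0.57738681 0.56655943 0.23601525]
```

View pics/end.png

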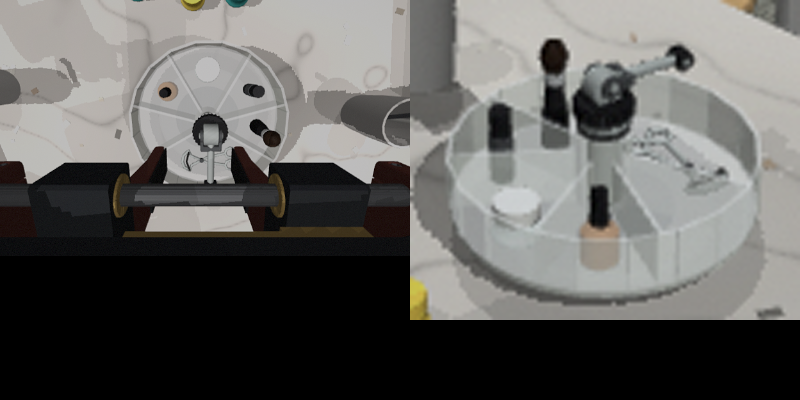

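The lever lies closed on the far side, with the grip in the right-hand crop at about (680,58). The carousel and toiletries are unmoved and the gripper is clear.

```bash
python3 -c "
from workcell import close_job
print(close_job())"
```

```text
the job is handed in; nothing more can be done
None
```

The organiser is locked: after a 63° turn of the nut the lever bites at about 90° (estimated lock force 231 N, inferred from the push at the grip). The lever lies closed at its stop, the toiletries look unmoved, the gripper is clear, and the job is handed in with no verdict returned.

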